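# Back the sample carousel off by one notch

### The job

The sample carousel's ratchet wheel has been indexed one notch too far. With a fingertip tip the pawl up out of the teeth by its thumb tab until it stays back by itself, push the wheel backward (clockwise seen from above; its upright pins are there to push on) by exactly one notch, then tip the pawl down again so that it sits fully in the next gap. Do not turn the wheel forward past its notch, and leave the can, bottle and beaker beside it where they stand.

Things in the scene. Friction and masses are not known exactly. Their poses are not given: they have to be found in the camera images.
- carousel: fixed base: grey round plate, 200 mm across, 10 thick, with a 60 wide tongue to its -y side that carries the pawl's bracket and ends 170 from the centre. Origin: centre of the underside, on the worktop, on the wheel's axis; z up; -y points from that axis to the pawl. All heights and x, y below (mm) are in this frame, which differs in place and yaw from start to start
- wheel (a joint): turn of the ratchet wheel about its vertical axis, rad, growing counter-clockwise seen from above (forward); about 0 at the start; at 0 the middle of a gap stands under the pawl's nose. One notch backward is -0.785. With the pawl down it has about 0.1 rad of play either way; steep tooth faces block clockwise turning, forward turning would click on over the ramps
- hub (a point): top of the wheel's hub nut, on its axis, height 43. The wheel is a bare metal disc, radius 90, top face at height 28; on its rim (radius 72 to 90) stand eight saw teeth 10 high, 45 degrees apart, with flat gaps 19 degrees wide between them. It has light friction (about 1 N at a pin) and stays where it is left
- pin_0 (a point): centre of the top (height 62) of one of the wheel's four upright steel push pins, 12 mm in diameter, 34 high above the disc, 54 from the wheel's axis; this one at 45 degrees from the base's +x axis (counter-clockwise) when the wheel reads 0; moves with the wheel
- pin_1 (a point): the same of the pin at 135 degrees when the wheel reads 0
- pin_2 (a point): the same of the pin at 225 degrees when the wheel reads 0
- pin_3 (a point): the same of the pin at 315 degrees when the wheel reads 0
- pawl (a joint): turn of the dark steel L-shaped pawl about its level pivot (along x, at y = -130, height 50), rad: 0 is fully down in a gap; grows as the nose lifts and the thumb tab swings outward (to -y); stop at 1.65. Past about 0.8 it falls over by its own weight and stays back at the stop; pushed back past the same point it falls down again. Under 2 N moves it
- tab_top (a point): middle of the rounded top of the pawl's thumb tab, which at pawl 0 stands upright over the pivot: 34 wide (x), 6 thick, top 58 above the pivot (height 108). Pushing it level outward (to -y) lifts the nose; with the pawl back it lies about level, pointing outward. The bracket's cheeks beside the pivot are 46 wide overall and 58 high
- nose (a point): lower end of the pawl's nose, 10 by 10 mm, at the end of an arm 14 wide, 9 thick that at pawl 0 runs level from the pivot 55 toward the wheel (its top at height 55). With the pawl back the arm stands upright over the pivot, end at height about 105, nose toward the wheel; pushing the arm toward the wheel (+y) tips it down
- can: bystander: closed black canister, 36 mm across, 54 high, loose; origin: centre of its underside
- dropper: bystander: stain dropper bottle with a red rubber bulb, 33 mm across, 98 high, loose; origin: centre of its underside
- beaker: bystander: small glass beaker, 45 mm across, 59 high, loose; origin: centre of its underside
- post (a point): middle, at worktop height, of the room's upright portal post, 45 by 52 mm, taller than the robot, at the worktop's left corner: pass it on the robot's side with the arm folded. From it a level beam, 67 mm wide, underside 0.67 m above the worktop, runs over the worktop's front to the robot's right and back, square to the direction 30 degrees right of ahead: keep the elbow under or behind it

How it is judged:
By the outcome, as a careful person would: the job done as asked, in the order asked, and still so for the second after the job is handed in, with the robot touching nothing.
It also fails if it takes over 64 s, if anything falls off the work surface, if the arm or the gripper's body presses on something with over 40 N, if the wrist force passes 120 N, or if a joint passes its speed limit or range.

### The arm

A 6-joint arm with a two-finger parallel gripper is mounted at the origin on a cart in front of the work surface, level with it; the furniture and walls round the work are solid. World frame = base frame: x ahead of the robot, y to its left, z up, the work surface at z = 0. Lengths are in m, angles in rad, forces in N, time in s.
With the tool pointing down it reaches from about 0.35 to 0.85 m from the base axis. Payload 8.1 kg.
Tool frame: the origin (TCP) lies at the very end of the fingers, on their centre line; the grasp point (between the pads) lies robot.tcp_to_grasp behind it (robot.tcp_to_grasp is the distance from the TCP to the grasp point, in m); z points along the fingers, y is the line along which they close (so a half turn about z gives the same grasp; the last joint's range is limited). The gripper opens to 93 mm and grips with 3 to 60 N. Pads are 15 mm wide; open, the fingers measure 128 mm over their backs; the gripper's body (75 mm by 188 mm) begins 65 mm behind the grasp point.
Start: joints at [-1.368, 0.13, 1.488, -0, 1.523, -0.085], TCP at [0.17, -0.575, 0.219] pointing down, gripper open.
Joint ranges: [-2.96, 2.96], [-0.89, 2.26], [0.02, 2.5], [-1.34, 4.48], [0, 2.73], [-2.66, 2.66]. Speed limits (rad/s): [2.39, 2.39, 2.79, 3.14, 3.14, 3.14].

### API

Orientations are given as a rotation vector (axis times angle).
In Python, from plant import robot gives the robot as it stands. The module is installed in compiled form; this text tells all that it offers.
- The arm moves only by the shell command python3 -m pendant 'ROWS' [FORCE]. ROWS is JSON, a list that holds one entry, the list of rows, each a list of 5 numbers: the opening, from 0 (shut) to 1 (fully open), then the shift along the tool's x, y, z in cm, then the turn about the tool's z in degrees. In form: [[[fingers, x, y, z, roll], ...]]. A call has 1 to 8 rows; each row shifts and turns the commanded pose from where the row before left it, along the tool's axes as they then stand; what a row does not reach is not made up. A row lasts 1/10 s, in which the tool goes at most 50 mm and 8.59 degrees, less where a joint would pass 70% of its speed; a pose out of reach is approached as far as the arm can. A call is refused whole if a number of a shift passes 5 or a number of a turn 8.59, either way. A call with a gripper value outside its range is refused whole. The fingers move at their own pace and stop on an object; FORCE is the grip in N (left out, the last holds). Time passes only in rows, so rows that do not move let the fingers close. It gives the time, the measured TCP pose, the force, the opening and the grip force at its end, in the units of the state.
- robot.read_state(): the state, without advancing time (a new reading comes with each control period).
- robot.read_camera(name): name is "scene" or "top" or "wrist"; returns a dict with "img" (400x640x3 uint8, blue, green, red), "K" (3x3 intrinsics, pixels), "k1" (the pictures are not rectified: a ray, as slopes to the right and down, at radius r is drawn at 1 + k1 r^2 times it, then the intrinsics apply), "pose" (4x4, takes a point from camera to world coordinates). Camera axes: x right, y up, looking along -z (the intrinsics and any distortion apply to the point x, -y, -z); pixel columns grow to the right and rows downward; lengths in m; the calibration is good to about 2 mm. A picture is of the moment at which its call begins. There is no depth.
- robot.close_job(): hands the job in; it is judged then, once.
The state is a dict: "t": time; "q": joint angles; "dq": joint speeds; "joint_torque": joint torques, N m; "tool_pos": TCP position; "orientation": TCP orientation; "force": force on the tool from outside, world axes, zero at the start; "wrist_torque": the same for the moment, N m; "opening": finger opening in m; "gripper_force": force on a finger pad.
Only numpy, scipy, OpenCV 4.12 (cv2) and the standard library are available. Lean on these libraries where they do the work, as an engineer would, in place of code of your own. Each camera call takes 0.05 s, during which the arm holds its last target. There are 200 camera calls.

## Working session

There is one attempt and no reset: what is moved stays moved. The work goes in short steps, Python scripts to look and compute and a shell command to move; the robot and the scene stay as the last step left them, time stands still between calls to the robot, and variables do not carry over. Pictures are saved under pics/ and viewed, at most 13 in all, crops included, and the job is handed in when it is done.

```bash
mkdir -p pics; python3 - <<'E'
from plant import robot
import cv2,numpy as np
for n in("scene","top"):
    c=robot.read_camera(n);cv2.imwrite(f"pics/{n}0.png",c["img"]);print(n,c["K"],c["k1"],c["pose"].round(3))
s=robot.read_state();print(s["t"],s["tool_pos"],s["orientation"],s["opening"],robot.tcp_to_grasp)
E
```

```text
scene [[384.99205713   0.         319.44708664]
 [  0.         384.99205713 201.50192903]
 [  0.           0.           1.        ]] -0.07635083455557415 [[ 0.866  0.269 -0.421  0.22 ]
 [-0.499  0.442 -0.745 -0.742]
 [-0.014  0.856  0.517  0.535]
 [ 0.     0.     0.     1.   ]]
top [[436.14423186   0.         313.10893597]
 [  0.         436.14423186 190.80154693]
 [  0.           0.           1.        ]] -0.06651045361920743 [[-0.028  0.992 -0.121  0.456]
 [-0.999 -0.029 -0.012 -0.108]
 [-0.016  0.12   0.993  1.085]
 [ 0.     0.     0.     1.   ]]
0.1 [ 0.17021041 -0.57480357  0.21769588] [-3.10745918e+00 -4.50216216e-01  1.68165300e-04] 0.0928581024301282 0.0188
```

View pics/scene0.png

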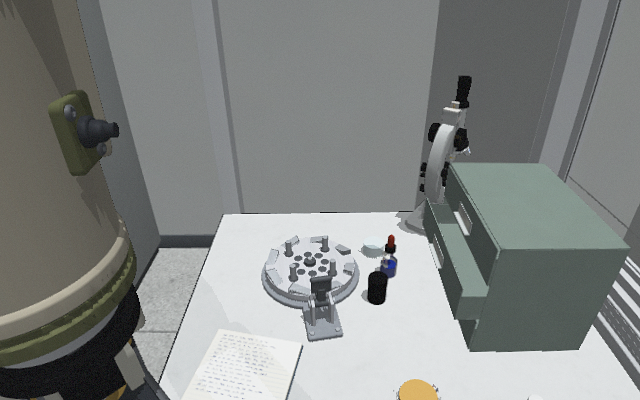

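View pics/top0.png

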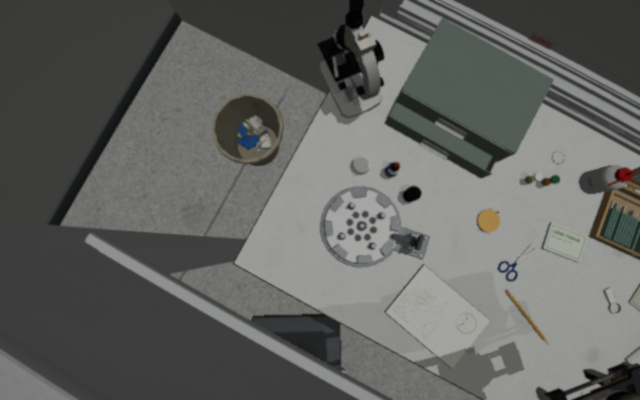

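The scene view shows the carousel at about (310,270), with the pawl tab at (320,283). In the top view the hub is at about (361,226), the pawl at (410,240), the beaker at (360,165), the dropper at (392,169) and the can at (412,194). Next I'll enlarge the top view and localize these.

```bash
cat > h.py <<'E'
import numpy as np,cv2
from plant import robot
def ray(c,u,v):
    p=cv2.undistortPoints(np.array([[[u,v]]],float),c["K"],np.array([c["k1"],0,0,0,0.]))[0,0]
    return c["pose"][:3,3],c["pose"][:3,:3]@np.array([p[0],-p[1],-1])
def plane(c,u,v,z):
    o,d=ray(c,u,v);return o+d*(z-o[2])/d[2]
def proj(c,P):
    q=c["pose"][:3,:3].T@(np.array(P)-c["pose"][:3,3]);s=np.array([q[0],-q[1]])/-q[2]
    s=s*(1+c["k1"]*(s@s));return c["K"][:2,:2]@s+c["K"][:2,2]
E
python3 - <<'E'
from h import *
c=robot.read_camera("top")
cv2.imwrite("pics/topz.png",cv2.resize(c["img"][150:275,310:440],None,fx=4.5,fy=4.5,interpolation=cv2.INTER_CUBIC))
s=robot.read_camera("scene")
cv2.imwrite("pics/scz.png",cv2.resize(s["img"][225:350,250:410],None,fx=4.5,fy=4.5,interpolation=cv2.INTER_CUBIC))
hub=plane(c,361,226,.043);print(hub)
E
```

```text
[ 0.49497634 -0.20671462  0.043     ]
```

View pics/topz.png

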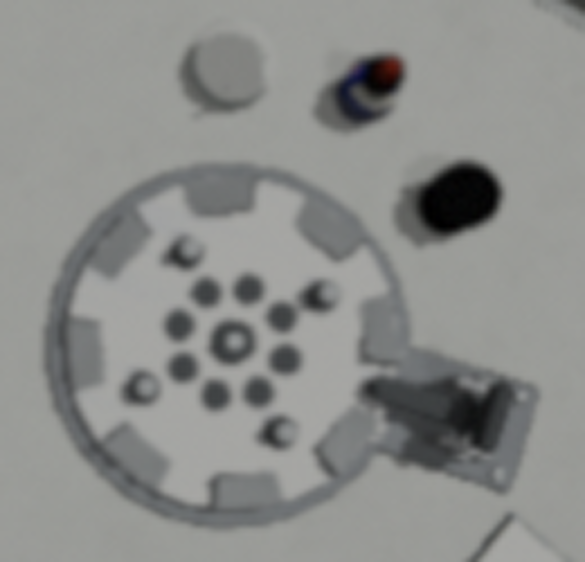

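View pics/scz.png

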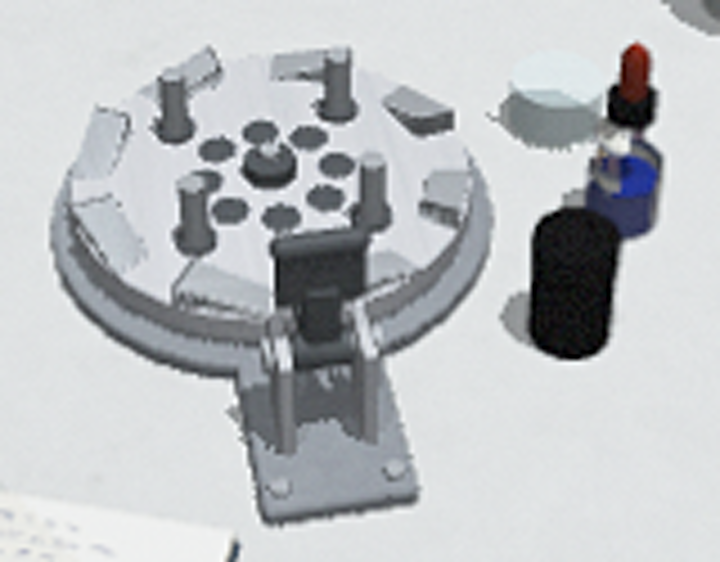

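The top crop shows pin tops at crop pixels (190,250), (327,294), (147,386) and (283,432), the hub at (233,341), and tongue corners at (538,390) and (508,492). In the scene crop the tab's top edge runs from (275,240) to (367,236).

```bash
python3 - <<'E'
from h import *
c=robot.read_camera("top");s=robot.read_camera("scene")
f=lambda u,v,z:plane(c,310+(u+.5)/4.5-.5,150+(v+.5)/4.5-.5,z)
g=lambda u,v,z:plane(s,250+(u+.5)/4.5-.5,225+(v+.5)/4.5-.5,z)
P=np.array([f(*p,.062) for p in[(190,250),(327,294),(147,386),(283,432)]])
print(P.round(4));ctr=P.mean(0)[:2];print("ctr pins",ctr,"hub",f(233,341,.043),g(270,152,.043))
print("scene pins",[g(*p,.062).round(4) for p in[(174,78),(338,55),(372,160),(193,184)]], np.mean([g(*p,.062) for p in[(174,78),(338,55),(372,160),(193,184)]],0))
for p in P:print("pin ang",np.degrees(np.arctan2(*(p[:2]-ctr)[::-1])),np.hypot(*(p[:2]-ctr)))
t=(f(538,390,.01)+f(508,492,.01))/2;d=t[:2]-ctr;print("tongue end",t,np.hypot(*d),"yaw",np.degrees(np.arctan2(d[1],d[0]))+90)
t=(g(417,497,.01)+g(265,523,.01))/2;d=t[:2]-ctr;print("tongue end s",t,np.hypot(*d),"yaw",np.degrees(np.arctan2(d[1],d[0]))+90)
t=(g(275,240,.106)+g(367,236,.106))/2;d=t[:2]-ctr;print("tab s",t,np.hypot(*d),"yaw",np.degrees(np.arctan2(d[1],d[0]))+90)
print("can",f(470,190,.054),g(577,222,.054),"drop",f(388,72,.098),g(636,48,.098),"beaker",f(230,68,.059),g(555,82,.059))
print("tcp x axis",cv2.Rodrigues(robot.read_state()["orientation"])[0].round(3))
E
```

```text
[[ 0.5438 -0.1853  0.062 ]
 [ 0.5187 -0.2559  0.062 ]
 [ 0.4737 -0.1604  0.062 ]
 [ 0.4479 -0.2299  0.062 ]]
ctr pins [ 0.49600182 -0.20786195] hub [ 0.49640216 -0.20769895  0.043     ] [ 0.49381873 -0.21295824  0.043     ]
scene pins [array([ 0.471 , -0.1656,  0.062 ]), array([ 0.5432, -0.1887,  0.062 ]), array([ 0.5176, -0.2601,  0.062 ]), array([ 0.4458, -0.2352,  0.062 ])] [ 0.49440265 -0.21241889  0.062     ]
pin ang 25.254579968479426 0.05282964256645722
pin ang -64.73968942901924 0.053084675284064735
pin ang 115.18018211839924 0.052480572024081885
pin ang -155.39970274865811 0.05290654686094572
tongue end [ 0.43864007 -0.36667926  0.01      ] 0.168858844713483 yaw -19.858744386428327
tongue end s [ 0.43517457 -0.37319665  0.01      ] 0.17616900539234315 yaw -20.198758233186993
tab s [ 0.45121333 -0.33273598  0.106     ] 0.1326632275931838 yaw -19.731355457741998
can [ 0.57188599 -0.33534555  0.054     ] [ 0.57384808 -0.32880544  0.054     ] drop [ 0.62873315 -0.28711805  0.098     ] [ 0.62937433 -0.29213966  0.098     ] beaker [ 0.64017399 -0.21048422  0.059     ] [ 0.61843695 -0.25333662  0.059     ]
tcp x axis [[ 0.959  0.284 -0.   ]
 [ 0.284 -0.959  0.001]
 [ 0.    -0.001 -1.   ]]
```

```bash
python3 -m pendant '[[[0,0,0,1,-8],[0,0,0,1,-8],[0,0,0,1,-8],[0,0,0,1,-8],[0,0,0,1,-8],[0,0,0,1,-8],[0,0,0,1,-5.5],[0,0,0,0,0]]]' 10
cat >> h.py <<'E'
C=np.array([.4952,-.2100]);a=np.radians(-20);EX=np.array([np.cos(a),np.sin(a)]);EY=np.array([-EX[1],EX[0]])
def go(x,y,z):
    "mm in carousel frame -> shift in tool axes, cm"
    s=robot.read_state();R=cv2.Rodrigues(np.array(s["orientation"]))[0]
    p=np.r_[C+EX*x/1e3+EY*y/1e3,z/1e3];d=R.T@(p-s["tool_pos"])*100
    q=np.array(s["tool_pos"]);print("now mm",(EX@(q[:2]-C)*1e3).round(1),(EY@(q[:2]-C)*1e3).round(1),(q[2]*1e3).round(1),"yaw",np.degrees(np.arctan2(R[1,0],R[0,0])).round(1),"F",np.round(s["force"],1),"t",s["t"],"shift cm",d.round(2))
E
python3 -c "
from h import *
go(0,-107,140)"
```

```text
t: 1.1
tool_pos: [0.1701, -0.5741, 0.1467]
orientation: [-2.57, -1.802, -0.002]
force: [0.9, -0.2, -0.5]
opening: 0.0331
gripper_force: 0.0
now mm -181.0 -453.4 146.7 yaw 70.1 F [ 0.9 -0.2 -0.5] t 1.1 shift cm [34.61 18.14  0.74]
```

```bash
python3 -m pendant '[[[0,1.5,0.8,0,0],[0,3,1.6,0,0],[0,3,1.6,0,0],[0,3,1.6,0,0],[0,3,1.6,0,0],[0,3,1.6,0,0],[0,3,1.6,0,0],[0,3,1.6,0,0]]]'
python3 -c "
from h import *
go(0,-107,140)"
```

```text
t: 1.9
tool_pos: [0.3618, -0.4033, 0.1498]
orientation: [2.575, 1.797, 0.001]
force: [0.3, -0.4, -0.2]
opening: 0.0005
gripper_force: 0.0
now mm -59.2 -227.3 149.8 yaw 69.8 F [ 0.3 -0.4 -0.2] t 1.9 shift cm [12.05  5.89  0.98]
```

```bash
python3 -m pendant '[[[0,2.5,1.2,0,0],[0,2.5,1.2,0,0],[0,2.5,1.2,0,0],[0,2,1,0,0],[0,1,0.5,0,0],[0,0,0,0,0],[0,0,0,0,0],[0,0,0,0,0]]]'
python3 - <<'E'
from h import *
go(0,-107,140)
c=robot.read_camera("wrist");cv2.imwrite("pics/w1.png",c["img"])
s=robot.read_camera("scene");cv2.imwrite("pics/s1.png",cv2.resize(s["img"][180:350,230:430],None,fx=3.5,fy=3.5,interpolation=cv2.INTER_CUBIC))
print(c["pose"].round(3))
for n,p in dict(tab=(0,-130,.108),hub=(0,0,.043)).items():print(n,proj(c,np.r_[C+EX*p[0]/1e3+EY*p[1]/1e3,p[2]]))
E
```

```text
t: 2.7
tool_pos: [0.4433, -0.3244, 0.1488]
orientation: [2.575, 1.8, -0.0]
force: [0.2, 0.2, -1.1]
opening: 0.0003
gripper_force: 0.0
now mm -9.6 -125.2 148.8 yaw 69.9 F [ 0.2  0.2 -1.1] t 2.7 shift cm [1.83 0.96 0.87]
[[ 0.939  0.331  0.091  0.469]
 [-0.343  0.905  0.251 -0.256]
 [ 0.    -0.267  0.964  0.315]
 [ 0.     0.     0.     1.   ]]
tab [333.36589777 229.76399435]
hub [331.30868641  24.5501012 ]
```

View pics/w1.png

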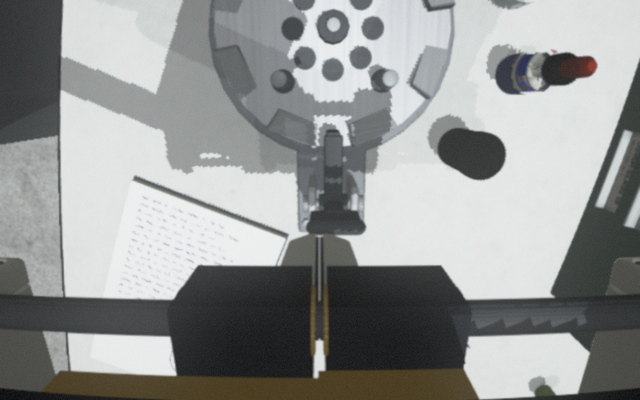

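View pics/s1.png

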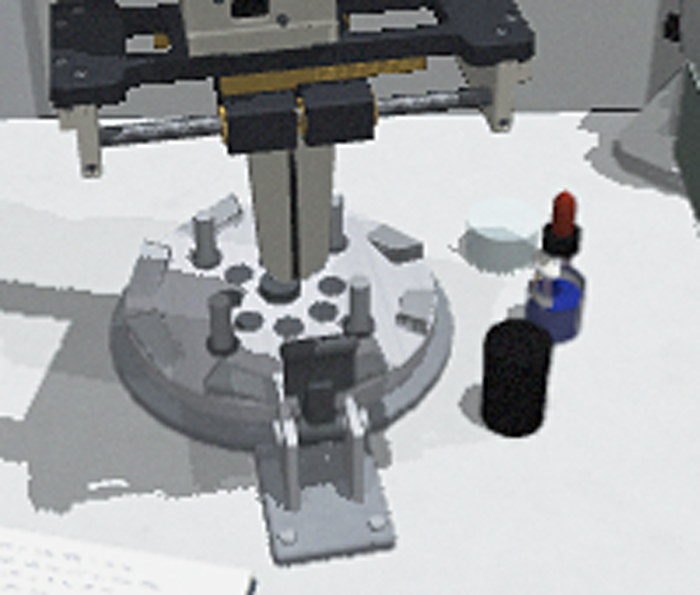

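The wrist view agrees with the model: the hub is at (333,24) against a predicted (331,25), and the tab is centred at (336,220). I'll step over the tab to its wheel side and go down.

```bash
python3 -m pendant '[[[0,1,0.5,0,0],[0,1.1,0.5,0,0],[0,0,0,0,0],[0,0,0,2,0],[0,0,0,2,0],[0,0,0,1.5,0],[0,0,0,1,0],[0,0,0,0,0]]]'
python3 -c "
from h import *
go(0,-107,82)"
```

```text
t: 3.6
tool_pos: [0.4596, -0.3066, 0.0819]
orientation: [-2.571, -1.8, 0.001]
force: [-0.3, 0.3, -0.4]
opening: 0.0006
gripper_force: 0.0
now mm -0.4 -103.0 81.9 yaw 70.0 F [-0.3  0.3 -0.4] t 3.6 shift cm [-0.4   0.04 -0.02]
```

```bash
python3 -m pendant '[[[0,-0.8,0,0,0],[0,-0.8,0,0,0],[0,-0.8,0,0,0],[0,-0.8,0,0,0],[0,-0.8,0,0,0],[0,-0.8,0,0,0],[0,-0.7,0,0,0],[0,0,0,0,0]]]'
python3 - <<'E'
from h import *
go(0,-107,140)
s=robot.read_camera("scene");cv2.imwrite("pics/s2.png",cv2.resize(s["img"][180:350,230:430],None,fx=3.5,fy=3.5,interpolation=cv2.INTER_CUBIC))
E
```

```text
t: 4.4
tool_pos: [0.4413, -0.3601, 0.0837]
orientation: [2.574, 1.8, -0.0]
force: [-0.1, 1.1, 0.1]
opening: 0.0006
gripper_force: 0.0
now mm 0.7 -159.5 83.7 yaw 69.9 F [-0.1  1.1  0.1] t 4.4 shift cm [ 5.25 -0.07 -5.63]
```

View pics/s2.png

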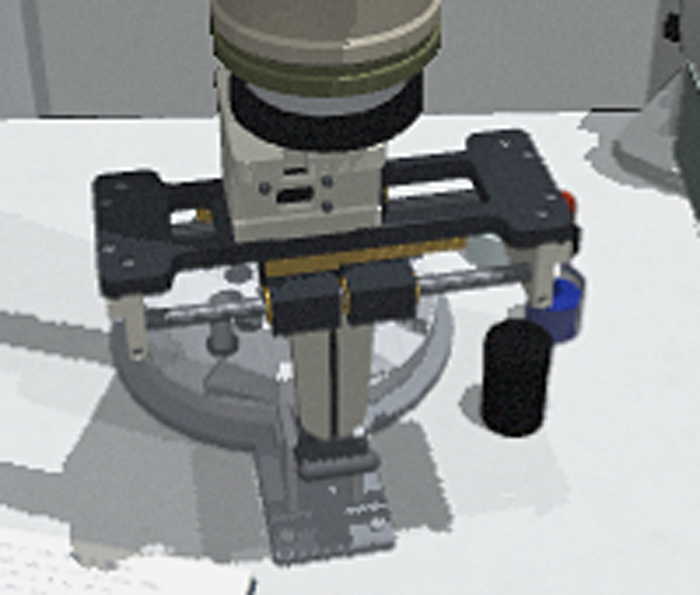

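The tab at (340,455) is tipped outward against the finger. I'll push a little further and lower.

```bash
python3 -m pendant '[[[0,-0.4,0,0.3,0],[0,-0.4,0,0.4,0],[0,-0.3,0,0.3,0],[0,0,0,0,0],[0,0,0,0,0],[0,0,0,0,0],[0,0,0,0,0],[0,0,0,0,0]]]'
python3 - <<'E'
from h import *
go(0,-107,140)
E
python3 -m pendant '[[[0,0,0,-1,0],[0,0,0,-2,0],[0,0,0,-2,0],[0,0,0,-2,0],[0,0,0,0,0],[0,0,0,0,0]]]'
python3 - <<'E'
from h import *
go(-46,-64,150)
s=robot.read_camera("scene");cv2.imwrite("pics/s3.png",cv2.resize(s["img"][180:350,230:430],None,fx=3.5,fy=3.5,interpolation=cv2.INTER_CUBIC))
E
```

```text
t: 5.25
tool_pos: [0.4381, -0.3694, 0.0738]
orientation: [2.573, 1.802, 0.0]
force: [1.1, 0.2, -0.1]
opening: 0.0007
gripper_force: 0.0
now mm 0.9 -169.4 73.8 yaw 70.0 F [ 1.1  0.2 -0.1] t 5.25 shift cm [ 6.24 -0.08 -6.62]
t: 5.85
tool_pos: [0.4382, -0.3698, 0.1442]
orientation: [2.572, 1.801, 0.0]
force: [0.3, -0.7, 0.1]
opening: 0.0006
gripper_force: 0.0
now mm 1.1 -169.6 144.2 yaw 70.0 F [ 0.3 -0.7  0.1] t 5.85 shift cm [10.56 -4.71 -0.6 ]
```

View pics/s3.png

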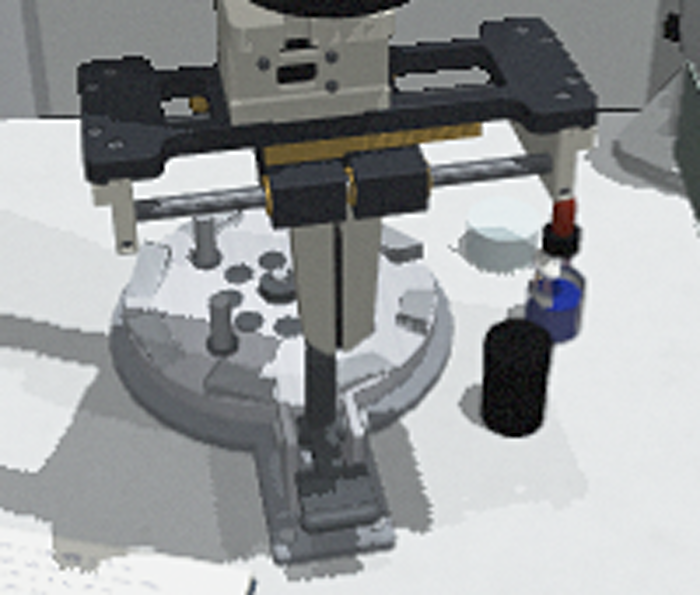

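The pawl now lies back: its arm is upright at (320,385) and the tab is flat at (342,505). The wheel has not moved. Next is pin_2.

```bash
python3 -m pendant '[[[0,0,-2.3,0,0],[0,0,-2.4,0,0],[0,2,0,0,0],[0,3.5,0,0,0],[0,3.5,0,0,0],[0,1.5,0,0,0],[0,0,0,0,0],[0,0,0,0,0]]]'
python3 -m pendant '[[[0,0,0,2,0],[0,0,0,3,0],[0,0,0,3,0],[0,0,0,1.2,0],[0,0,0,0.8,0],[0,0,0,0,0]]]'
python3 - <<'E'
from h import *
go(-46,-64,44)
E
```

```text
t: 6.7
tool_pos: [0.4293, -0.2549, 0.143]
orientation: [-2.572, -1.803, 0.001]
force: [-0.2, -0.2, 0.2]
opening: 0.0006
gripper_force: 0.0
t: 7.3
tool_pos: [0.4292, -0.255, 0.0432]
orientation: [-2.573, -1.8, 0.001]
force: [0.5, 0.2, 0.6]
opening: 0.0004
gripper_force: 0.0
now mm -46.6 -64.9 43.2 yaw 70.0 F [0.5 0.2 0.6] t 7.3 shift cm [ 0.09  0.06 -0.08]
```

```bash
python3 -m pendant '[[[0,0.6,0,0,0],[0,0.6,0,0,0],[0,0.4,0,0,0],[0,0.4,0,0,0],[0,0.4,0,0,0],[0,0.4,0,0,0],[0,0.4,0,0,0],[0,0.4,0,0,0]]]'
python3 -m pendant '[[[0,0.3,0,0,0],[0,0.3,0,0,0],[0,0.2,0,0,0],[0,0.1,0,0,0],[0,0,0,0,0],[0,0,0,0,0]]]'
python3 - <<'E'
from h import *
go(-46,-13.5,44)
s=robot.read_camera("scene");t=robot.read_camera("top")
a=cv2.resize(s["img"][215:325,240:390],None,fx=4,fy=4,interpolation=cv2.INTER_CUBIC);b=cv2.resize(t["img"][175:285,310:440],None,fx=4,fy=4,interpolation=cv2.INTER_CUBIC)
cv2.imwrite("pics/s4.png",cv2.resize(np.hstack([a,b])[:, :],(0,0),fx=.7,fy=.7))
E
```

```text
t: 8.1
tool_pos: [0.4425, -0.2205, 0.044]
orientation: [2.573, 1.802, 0.001]
force: [-1.9, -1.2, 0.4]
opening: 0.0003
gripper_force: 0.6
t: 8.7
tool_pos: [0.4453, -0.2124, 0.0437]
orientation: [2.574, 1.802, 0.001]
force: [0.0, -0.4, -0.5]
opening: 0.0002
gripper_force: 0.0
now mm -46.1 -19.4 43.7 yaw 70.0 F [ 0.  -0.4 -0.5] t 8.7 shift cm [ 0.59  0.01 -0.03]
```

View pics/s4.png

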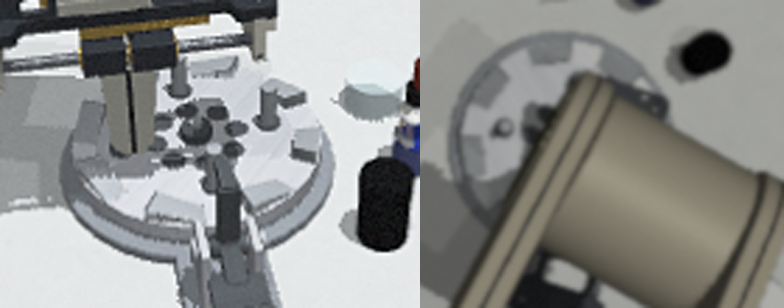

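In the scene half, pin tops are at crop pixels (269,90), (180,62) and (213,148). I'll compute the wheel angle from these.

```bash
python3 - <<'E'
from h import *
s=robot.read_camera("scene");c0=np.array([.4944,-.2124])
g=lambda u,v:plane(s,240+u/2.8,215+v/2.8,.062)[:2]-c0
for p,n in [((269,90),0),((180,62),90),((213,148),-90)]:
    d=g(*p);print(np.hypot(*d),np.degrees(np.arctan2(d[1],d[0]))+20-45-n)
E
```

```text
0.05353137741815742 -44.121816326195116
0.04610157664909695 -40.3095020869639
0.05299524479142194 -40.36648228089899
```

```bash
python3 -m pendant '[[[0,-0.5,0,0,0],[0,-1,0,-1,0],[0,-1,0,-3,0],[0,-1,0,-3,0],[0,-1,0,-3,0],[0,0,0,-1,0],[0,0,0,0,0],[0,0,0,0,0]]]'
python3 - <<'E'
from h import *
go(-46,-64,150)
c=robot.read_camera("wrist");cv2.imwrite("pics/w2.png",c["img"])
E
```

```text
t: 9.65
tool_pos: [0.4292, -0.2543, 0.1526]
orientation: [-2.573, -1.801, 0.0]
force: [0.3, -0.7, 0.3]
opening: 0.0003
gripper_force: 0.0
now mm -46.8 -64.2 152.6 yaw 70.0 F [ 0.3 -0.7  0.3] t 9.65 shift cm [0.02 0.08 0.26]
```

View pics/w2.png

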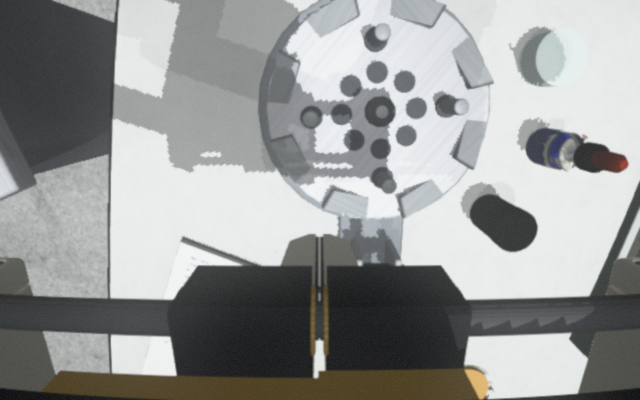

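The wrist view shows pin tops at about (380,33), (459,106), (309,118) and (388,186), with the hub at (380,111).

```bash
python3 - <<'E'
from h import *
c=robot.read_camera("wrist")
P=np.array([plane(c,*p,.062)[:2] for p in[(459,106),(381,32),(309,118),(388,186)]])
h=plane(c,380,111,.043)[:2];print(P.mean(0),h)
for d,e,n in zip(P-P.mean(0),P-h,(0,90,180,270)):print([(np.hypot(*x)*1e3,(np.degrees(np.arctan2(x[1],x[0]))+20-45-n+180)%360-180) for x in(d,e)])
E
```

```text
[ 0.49495403 -0.20893831] [ 0.49486819 -0.20874072]
[(np.float64(53.000250504506795), np.float64(-39.827989064500855)), (np.float64(53.13406295320806), np.float64(-40.01027453707829))]
[(np.float64(53.201402098039836), np.float64(-40.11399403497768)), (np.float64(53.03319631842724), np.float64(-40.25918124281651))]
[(np.float64(53.399585534515786), np.float64(-40.424119721017234)), (np.float64(53.264554263336734), np.float64(-40.24378525229892))]
[(np.float64(53.75648150898742), np.float64(-39.68849303932416)), (np.float64(53.926015240540764), np.float64(-39.547042102709725))]
```

The wheel reads -40.0°, so it needs 5° more, which means the finger should stop at y ≈ -14.7.

```bash
python3 -m pendant '[[[0,0,0,3,0],[0,0,0,3,0],[0,0,0,3,0],[0,0,0,1.9,0],[0,1,0,0,0],[0,1,0,0,0],[0,1,0,0,0],[0,0.6,0,0,0]]]'
python3 -m pendant '[[[0,0.4,0,0,0],[0,0.3,0,0,0],[0,0.2,0,0,0],[0,0.2,0,0,0],[0,0.15,0,0,0],[0,0.1,0,0,0],[0,0,0,0,0],[0,0,0,0,0]]]'
python3 -c "
from h import *
go(-46,-14.7,44)"
```

```text
t: 10.55
tool_pos: [0.4434, -0.2201, 0.046]
orientation: [2.571, 1.802, 0.002]
force: [0.2, 0.5, -0.5]
opening: 0.0003
gripper_force: 0.0
t: 11.35
tool_pos: [0.4466, -0.2082, 0.0446]
orientation: [-2.574, -1.801, -0.0]
force: [0.1, -0.7, -0.1]
opening: 0.0002
gripper_force: 0.0
now mm -46.3 -14.9 44.6 yaw 70.0 F [ 0.1 -0.7 -0.1] t 11.35 shift cm [0.02 0.03 0.06]
```

```bash
python3 -m pendant '[[[0,-0.5,0,0,0],[0,-1,0,0,0],[0,-1,0,-2,0],[0,0,0,-4,0],[0,0,0,-4,0],[0,-2,0,-0.5,0],[0,-3.5,0.6,0,0],[0,-3.5,2,0,0]]]'
python3 -m pendant '[[[0,-3,1.5,0,0],[0,0,0.5,0,0],[0,0,0,0,0],[0,0,0,0,0]]]'
python3 -c "
from h import *
go(0,-160,84)"
```

```text
t: 12.15
tool_pos: [0.4309, -0.3267, 0.1507]
orientation: [2.572, 1.802, 0.0]
force: [1.3, 0.1, 0.6]
opening: 0.0008
gripper_force: 0.0
t: 12.55
tool_pos: [0.4399, -0.3596, 0.1493]
orientation: [-2.573, -1.801, -0.0]
force: [-1.0, -0.5, 0.4]
opening: 0.0004
gripper_force: 0.0
now mm -0.8 -159.5 149.3 yaw 70.0 F [-1.  -0.5  0.4] t 12.55 shift cm [-0.05  0.09  6.53]
```

```bash
python3 -m pendant '[[[0,0,0,2,0],[0,0,0,2,0],[0,0,0,1.6,0],[0,0,0,0.9,0],[0,0,0,0,0],[0,0.6,0,0,0],[0,0.6,0,0,0],[0,0.6,0,0,0]]]'
python3 -m pendant '[[[0,0.6,0,0,0],[0,0.6,0,0,0],[0,0.6,0,0,0],[0,0.6,0,0,0],[0,0.6,0,0,0],[0,0.6,0,0,0],[0,0,0,0,0],[0,0,0,0,0]]]'
python3 - <<'E'
from h import *
go(0,-98,84)
s=robot.read_camera("scene");cv2.imwrite("pics/s5.png",cv2.resize(s["img"][180:350,230:430],None,fx=3.5,fy=3.5,interpolation=cv2.INTER_CUBIC))
E
```

```text
t: 13.35
tool_pos: [0.4472, -0.3432, 0.0857]
orientation: [2.572, 1.801, 0.001]
force: [-0.2, -0.9, 0.4]
opening: 0.0005
gripper_force: 0.3
t: 14.15
tool_pos: [0.4588, -0.3093, 0.0846]
orientation: [2.573, 1.802, -0.0]
force: [0.6, 0.3, 0.5]
opening: 0.0003
gripper_force: 0.0
now mm -0.2 -105.8 84.6 yaw 70.0 F [0.6 0.3 0.5] t 14.15 shift cm [0.78 0.02 0.06]
```

View pics/s5.png

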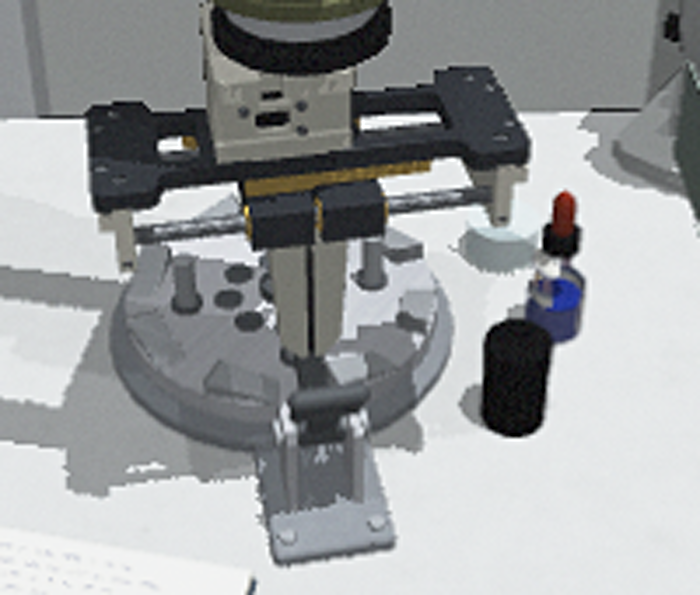

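The tab at (328,400) is still partly tilted and the arm is leaning forward, so I'll push a bit further.

```bash
python3 -m pendant '[[[0,0.5,0,0,0],[0,0.5,0,0,0],[0,0.4,0,0,0],[0,0,0,0,0],[0,0,0,0,0],[0,0,0,0,0],[0,0,0,0,0],[0,0,0,0,0]]]'
python3 - <<'E'
from h import *
go(0,-98,84)
s=robot.read_camera("scene");o=cv2.imread("pics/scene0.png")
f=lambda i:cv2.resize(i[225:325,250:370],None,fx=3.2,fy=3.2,interpolation=cv2.INTER_CUBIC)
cv2.imwrite("pics/s6.png",np.hstack([f(o),f(s["img"])]))
E
```

```text
t: 15.0
tool_pos: [0.4634, -0.2964, 0.0846]
orientation: [-2.574, -1.802, 0.0]
force: [0.2, -0.5, 0.1]
opening: 0.0003
gripper_force: 0.0
now mm -0.3 -92.1 84.6 yaw 70.0 F [ 0.2 -0.5  0.1] t 15.0 shift cm [-0.59  0.03  0.06]
```

View pics/s6.png

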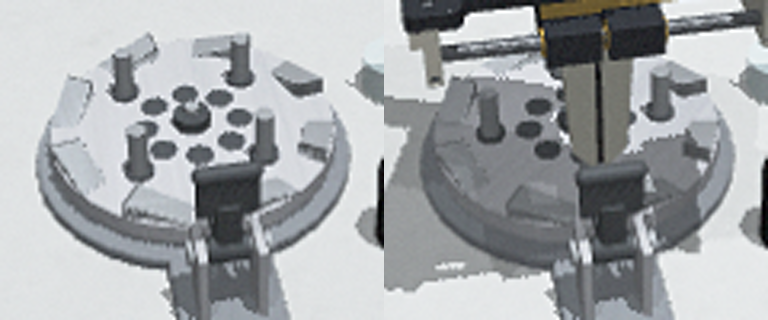

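The two halves match: the tab's top edge is at (228,170) in each and the teeth sit in the same places. I'll lift clear and confirm numerically.

```bash
python3 -m pendant '[[[0,0,0,-1,0],[0,0,0,-2,0],[0,0,0,-3,0],[0,0,0,-3,0],[0,0,0,-3,0],[0,0,0,0,0],[0,0,0,0,0],[0,0,0,0,0]]]'
python3 - <<'E'
from h import *
o=cv2.imread("pics/scene0.png");n=robot.read_camera("scene")["img"]
G=lambda i:cv2.cvtColor(i,cv2.COLOR_BGR2GRAY)
for nm,(a,b,c,d) in dict(tab=(274,305,306,338),can=(268,305,365,390),drop=(233,280,380,400)).items():
    r=cv2.matchTemplate(G(n)[a-8:b+8,c-8:d+8],G(o)[a:b,c:d],cv2.TM_CCOEFF_NORMED);_,v,_,l=cv2.minMaxLoc(r);print(nm,v,np.array(l)-8)
for nm,i in(("old",o),("new",n)):
    m=(G(i)[268:300,306:338]<75);ys,xs=np.nonzero(m);print(nm,m.sum(),ys.min()+268,xs.mean()+306,ys.mean()+268)
go(0,0,0)
E
```

```text
t: 15.85
tool_pos: [0.463, -0.2959, 0.2036]
orientation: [-2.572, -1.801, 0.001]
force: [-0.9, 0.5, -0.4]
opening: 0.0004
gripper_force: 0.0
tab 0.8723829984664917 [0 0]
can 0.9970394968986511 [0 0]
drop 0.9992398023605347 [0 0]
old 315 271 320.56825396825394 287.7968253968254
new 326 268 320.53374233128835 286.69325153374234
now mm -1.1 -91.7 203.2 yaw 70.0 F [-0.1  0.2 -0.4] t 15.9 shift cm [ 9.15  0.16 20.33]
```

```bash
python3 -c "
from plant import robot
print(robot.close_job())"
```

```text
the job is handed in; nothing more can be done
None
```

I tipped the pawl back, pushed the wheel back one notch (about 45°, judged from the finger's final position), and tipped the pawl down again so it sits as it did at the start. The can and bottle are where they stood, the arm never touched the beaker, and the job was handed in at about 16 s; I did not measure the wheel again after that last push.

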